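Lay the board stack on its back in the turnover cradle and lock it

ROBOT

A 6-joint arm with a two-finger parallel gripper is mounted at the origin on the work surface; the furniture and walls round the work are solid. World frame = base frame: x ahead of the robot, y to its left, z up, the work surface at z = 0. Lengths are in m, angles in rad, forces in N, time in s.
With the tool pointing down it reaches from about 0.25 to 0.8 m from the base axis. Payload 3.9 kg.
Tool frame: the origin (TCP) lies midway between the tips of the shut fingers; the grasp point (between the pads) lies 19 mm behind it; z points along the fingers, y is the line along which they close (so a half turn about z gives the same grasp; the last joint's range is limited). The gripper opens to 85 mm and grips with 20 to 120 N. Pads are 22 mm wide; open, the fingers measure 114 mm over their backs; the gripper's body (76 mm by 85 mm) begins 54 mm behind the grasp point. The pads swing forward as they close: fully open they stand 13 mm farther back than shut.
Start: joints at [-1.237, 0.26, -0.138, 1.173, 0, 1.571], TCP at [0.172, -0.496, 0.231] pointing down, gripper open.
Joint ranges: [-2.78, 2.78], [-0.83, 1.72], [-1.28, 1.37], [-1.9, 2.12], [-1.57, 1.48], [-3.14, 3.14]. Speed limits (rad/s): [2.57, 2.57, 3.14, 3.14, 3.14, 3.14].

INTERFACE

Orientations are given as a unit quaternion [w, x, y, z].
In Python, from bench import r, viewer, workorder gives the robot as it stands. Calls block until the motion is done:
- r.reach(position, orientation): joint-space move of the TCP to a pose.
- r.servo_line(position, ori=None, velocity=0.15, contact_N=None): straight line of the TCP; ori=None keeps the orientation; velocity is the mean speed in m/s. With contact_N (N) it stops when the force on the tool has changed by that much, and returns True; else False.
- r.movej(angles): joint-space move.
- r.gripper_to(opening, strength=None): finger opening in m; strength is the grip in N (None keeps the last); returns when the fingers have stopped.
- r.dwell(seconds).
- r.ik(position, orientation): joint angles nearest the present ones, or None.
- viewer.snapshot(name): name is "scene" or "side" or "wrist"; returns a dict with "color" (384x512x3 uint8, red, green, blue), "intrinsics" (3x3 intrinsics, pixels), "pose" (4x4, takes a point from camera to world coordinates); the wrist camera has in their place "mount" (4x4, takes a point from camera to tool coordinates, whose origin is the TCP and whose axes are the flange's). Camera axes: x right, y up, looking along -z (the intrinsics and any distortion apply to the point x, -y, -z); pixel columns grow to the right and rows downward; lengths in m; the calibration is good to about 2 mm. The wrist camera is an equidistant fisheye: a pixel r from the principal point sees the ray r / f radians off the axis. A picture is of the moment at which its call begins: read the wrist's pose just before it. There is no depth.
A pose or a line that the arm cannot do raises r.PlanningError and nothing moves.
- workorder.finish_job(): hands the job in; it is judged then, once.
Readings, each from a call of its own:
- r.current_t(): time.
- r.current_joint_positions(): joint angles.
- r.current_dq(): joint speeds.
- r.current_tau(): joint torques, N m.
- r.current_ee_pos(): TCP position.
- r.current_ee_rot(): TCP orientation.
- r.current_wrist_force(): force on the tool from outside, world axes, zero at the start.
- r.current_wrist_torque(): the same for the moment, N m.
- r.current_opening(): finger opening in m.
- r.current_gripper_force(): force on a finger pad.
Only numpy, scipy, OpenCV 4.12 (cv2) and the standard library are available. Lean on these libraries where they do the work, as an engineer would, in place of code of your own. Each camera call takes 0.05 s, during which the arm holds its last target. There are 200 camera calls.

TASK

The stack of electronics trays stands locked in its turnover cradle and has to be laid on its back so that its underside can be worked on. Without gripping or lifting anything, push the red knob of the lock bolt outward, away from the cradle, as far as it goes; then push against the stack to tip it gently over together with the cradle until the cradle rests fully on its other side, without slamming it down; then push the knob all the way back in so that the cradle is locked. Leave the stack seated in the cradle and the loose things around the fixture where they are.

Things in the scene. Friction and masses are not known exactly. Their poses are not given: they have to be found in the camera images.
- turnover_base: Turnover fixture, screwed down; plate 250 x 262 x 10 mm. Origin on the bench below the middle of the cradle's hinge axis; x = the way the stack is tipped (roughly to the robot's left), y = along the hinge towards the lock bolt (roughly towards the robot), z up. Plate: x -125 to 125, y -88 to 174 mm. Two hinge blocks, 43 mm high, at y -70 and 70. All else in the entries below.
- bolt_guide (a point): Middle of the top edge of the bolt's guide block, 89 mm above the bench, at base x 0, y 125 mm; fixed. The block measures 28 mm (x) by 92 mm (y), with a gap in the middle where the knob slides; fingertips kept 96 mm or more above the bench pass over it.
- cradle_hinge (a point): Middle of the cradle's hinge axis, 30 mm above the bench; fixed. The axis runs along base y. The cradle is a dark L of floor and back plate, 106 mm wide, 7.5 mm thick, outer faces 6.5 mm off the axis, reaching 112 mm from it; quadrant cheeks on both sides (outer faces at y -61 and 61 mm) reach 66 mm from it.
- cradle (a joint): Tilt about base y, rad: 0 = upright, back plate on the stack's +x side; 1.571 = over towards base +x, resting on its back. A point at (-a, h) from the hinge in base x, z goes to (-a cos q + h sin q, a sin q + h cos q). Stiff hinge, 0.45 N m: loaded, it stays at middle tilts and sinks slowly by itself over the last 10 degrees to either end. To start it takes 10 to 15 N at the push spot, less later.
- lock_bolt (a joint): Travel of the lock bolt, m: 0 = fully in (locked), 0.018 = drawn fully out along base +y (free). Friction about 2.5 N; it stays where left. Fully in, its 8 mm pin bars the cheek on the +y side, 50 mm above the hinge axis: at tilt 0 the cradle cannot tip, at tilt 1.571 it cannot come back. In between the cheek bars the pin: it goes in only at a tilt above about 1.52.
- bolt_knob (a point): On the axis of the bolt's red upright knob, where it is pushed, 110 mm above the bench; moves with the bolt. Round post of 16 mm diameter, full width from 96 to 125 mm above the bench, top at 131 mm. Locked it stands at base x 0, y 115 mm, drawn out at y 133. Between the locked knob and the side of the stack there are 57 mm for fingers.
- board_stack: Stack of grey milled trays, loose in the cradle, 0.6 to 1 kg, about 101 x 100 x 104 mm. Origin: centre of its underside; axes along the base's at the start, origin then at base x -66, y 0, z 44 mm. Solid: x -43 to 51, y -50 to 50 mm, at z 20 to 56 and z 71 to 89 mm (upper tray); a black bar on top reaches z 96. Tipped over, its z points along base +x.
- push_spot (a point): Spot on the face of the stack's upper tray that is pushed: stack x -43, y 0, z 80 mm; moves with the stack. At the start the face looks along base -x and the spot is 124 mm above the bench, 109 mm from the hinge in x; tipped over, the face looks up and the spot is 139 mm above the bench, 94 mm past the hinge in base x.
- cradle_seat (a point): Point of the cradle's floor on which the stack's origin rests when seated; turns with the cradle.
- torque_driver: Small torque driver lying on the bench to the right, white barrel of 26 mm diameter, 147 mm long. Loose bystander. Origin: its middle, on the bench.
- side_cutters: Side cutters with dark handles lying on the bench to the right, 34 x 116 x 10 mm. Loose bystander. Origin: its middle, on the bench.
- jar_2: White jar with a black lid on the bench to the left, 51 mm diameter, 49 mm high. Loose bystander. Origin: centre of its underside.
- spare_plate: Spare grey milled tray half lying on the bench to the left, 94 x 100 x 8 mm. Loose bystander. Origin: centre of its underside.

How it is judged:
By the outcome, as a careful person would: the job done as asked, in the order asked, and still so for the second after the job is handed in, with the robot touching nothing.
It also fails if it takes over 56 s, if anything falls off the work surface, if the arm or the gripper's body presses on something with over 40 N, if the wrist force passes 120 N, or if a joint passes its speed limit or range.

## Working session

There is one attempt and no reset: what is moved stays moved. The work goes in short steps, each a Python script; the robot and the scene stay as the last script left them, time stands still between calls to the robot, and variables do not carry over. Pictures are saved under pics/ and viewed, at most 10 in all, crops included, and the job is handed in when it is done.

```bash
mkdir -p pics; ls; python3 - <<'E'
from bench import r, viewer
import cv2,numpy as np
for n in ("scene","side"):
    s=viewer.snapshot(n); cv2.imwrite(f"pics/{n}0.png",s["color"][:,:,::-1]); print(n,s["intrinsics"].tolist(),np.round(s["pose"],4).tolist(),[k for k in s])
    np.savez(f"{n}0.npz",**s)
print(r.current_t(),r.current_ee_rot())
E
```

```text
pics
scene [[408.03767238419266, 0.0, 250.7097432272375], [0.0, 408.03767238419266, 193.22274236343645], [0.0, 0.0, 1.0]] [[-0.8187, 0.3487, -0.4563, -0.0448], [-0.5743, -0.5028, 0.6461, 0.8858], [-0.0042, 0.7909, 0.6119, 0.9556], [0.0, 0.0, 0.0, 1.0]] ['color', 'intrinsics', 'pose']
side [[444.96962176525, 0.0, 256.0185986701506], [0.0, 444.96962176525, 190.4255603023982], [0.0, 0.0, 1.0]] [[0.9979, -0.0507, 0.0404, 0.6212], [0.0634, 0.6341, -0.7706, -1.0591], [0.0134, 0.7716, 0.636, 0.9452], [0.0, 0.0, 0.0, 1.0]] ['color', 'intrinsics', 'pose']
0.1 [-8.90418269e-04  9.86105597e-01  1.66117223e-01 -1.65537474e-04]
```

View pics/scene0.png

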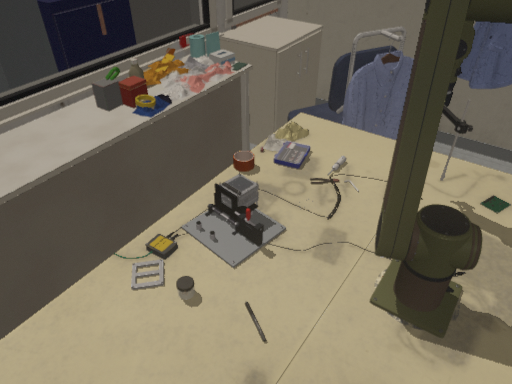

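View pics/side0.png

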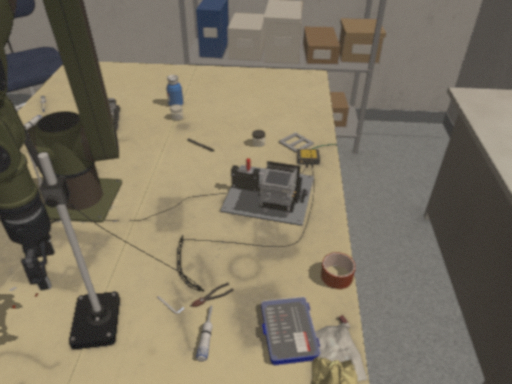

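The scene view shows the fixture's plate around (233,225), with the knob at about (248,213). In the side view the plate is around (268,198) and the knob around (248,164). I'll enlarge both to find the plate corners.

```bash
python3 - <<'E'
import cv2,numpy as np
a=cv2.imread("pics/scene0.png")[165:265,170:295]; b=cv2.imread("pics/side0.png")[140:235,210:330]
a=cv2.resize(a,(780,624)[:2] and (750,600),interpolation=cv2.INTER_CUBIC);b=cv2.resize(b,(720,570),interpolation=cv2.INTER_CUBIC)
cv2.imwrite("pics/a.png",a);cv2.imwrite("pics/b.png",b)
E
```

```text
(no output)
```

View pics/a.png

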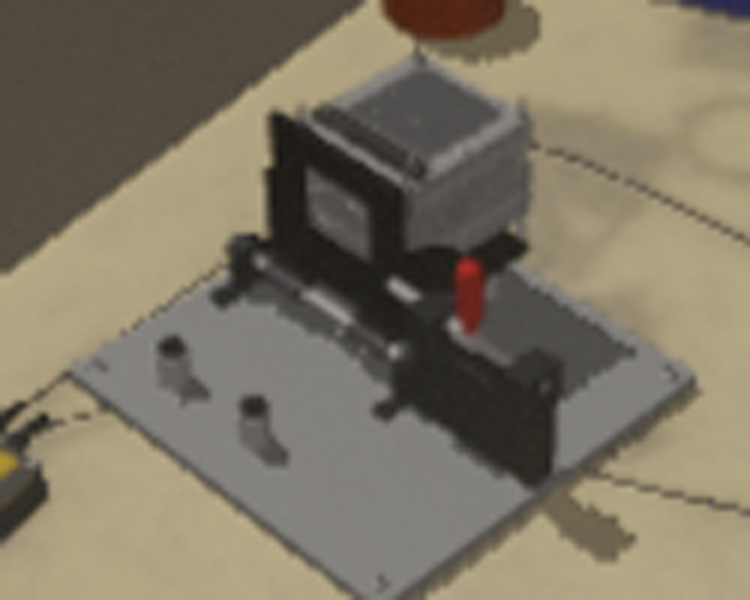

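View pics/b.png

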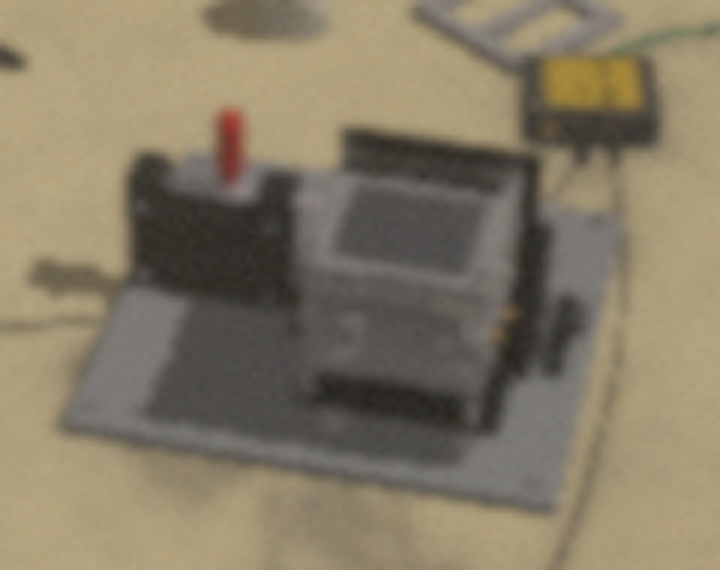

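Crop a shows the plate's top-face corners at left (72,372), bottom (385,600) and right (693,375), with the knob top at (469,262). Crop b shows corners at (63,426), (553,503) and (622,212), with the knob top at (231,112). The cradle is upright and its black back plate is on the base +x side, as described. I'll cast these points to the plate plane and fit.

```bash
cat > h.py <<'E'
import numpy as np, cv2
def cast(s,u,v,z):
    d=np.linalg.inv(s["intrinsics"])@[u,v,1]; P=s["pose"]; d=P[:3,:3]@(d*[1,-1,-1]); o=P[:3,3]
    return o+d*(z-o[2])/d[2]
def red(s):
    c=s["color"].astype(int); return (c[:,:,0]>90)&(c[:,:,1]<70)&(c[:,:,2]<70)
def fit(B,W):
    B=np.array(B);W=np.array(W); b=B-B.mean(0);w=W-W.mean(0)
    a=np.arctan2((b[:,0]*w[:,1]-b[:,1]*w[:,0]).sum(),(b*w).sum()); c,s=np.cos(a),np.sin(a)
    R=np.array([[c,-s],[s,c]]); t=W.mean(0)-R@B.mean(0); return a,t,W-(B@R.T+t)
E
python3 - <<'E'
from h import *
S={n:dict(np.load(n+"0.npz")) for n in("scene","side")}
cr={"scene":(170,165,[((72,372),(.125,-.088)),((385,600),(.125,.174)),((693,375),(-.125,.174))]),
"side":(210,140,[((63,426),(-.125,.174)),((553,503),(-.125,-.088)),((622,212),(.125,-.088))])}
B=[];W=[]
for n,(x,y,L) in cr.items():
    for (u,v),b in L: B.append(b);W.append(cast(S[n],x+(u+.5)/6-.5,y+(v+.5)/6-.5,.010)[:2])
for sl in (slice(0,3),slice(3,6),slice(0,6)):
    a,t,e=fit(B[sl],W[sl]);print("fit",a,t,np.round(e*1000,1).tolist())
c,s=np.cos(a),np.sin(a);print("knob pred",t+np.array([[c,-s],[s,c]])@[0,.115])
for n,(x,y,_) in cr.items():
    m=red(S[n]);m[:y]=0;m[y+100:]=0;m[:,:x]=0;m[:,x+120:]=0
    v,u=np.nonzero(m);print(n,len(u),u.mean(),v.mean(),v.min(),v.max(),cast(S[n],u.mean(),v.mean(),.110),cast(S[n],u[v<=v.min()+1].mean(),v.min(),.131))
E
```

```text
fit 1.4106930739636823 [0.64534957 0.0660906 ] [[-4.4, 0.1], [2.9, -5.0], [1.5, 4.9]]
fit 1.4134764044374148 [0.64598139 0.06393558] [[1.5, -1.6], [-3.0, 1.2], [1.5, 0.4]]
fit 1.411272706729934 [0.64572685 0.06502945] [[-4.7, 1.1], [2.7, -3.8], [1.0, 6.1], [2.0, -3.1], [-2.4, 0.2], [1.5, -0.5]]
knob pred [0.532187   0.08329696]
scene 57 246.24561403508773 205.140350877193 166 220 [0.56121472 0.05333902 0.11      ] [ 0.7121033  -0.08208803  0.131     ]
side 22 247.63636363636363 164.6818181818182 160 169 [0.53352793 0.0789012  0.11      ] [0.53337388 0.07499698 0.131     ]
```

```bash
python3 - <<'E'
from h import *
from bench import r
S={n:dict(np.load(n+"0.npz")) for n in("scene","side")}
print("stand base",cast(S["side"],95,310,.02),"scene guess",cast(S["scene"],443,178,.02), "robot base side",cast(S["side"],60,195,0))
for z in(.2,.4): print("rod",z,cast(S["side"],68,220,z),cast(S["side"],48,165,z))
print("knob top scene",cast(S["scene"],170+469.5/6-.5,165+262/6-.5,.131))
phi=1.4113-np.pi/2; q=[0,np.cos(phi/2),np.sin(phi/2),0]
print(r.ik([.535,.08,.28],q))
E
```

```text
stand base [ 0.19813697 -0.42943102  0.02      ] scene guess [ 0.08886278 -0.61194457  0.02      ] robot base side [-0.07615744  0.01165682  0.        ]
rod 0.2 [ 0.12797084 -0.30452335  0.2       ] [-0.01385143 -0.09088414  0.2       ]
rod 0.4 [ 0.26035953 -0.5070488   0.4       ] [ 0.15660062 -0.35074773  0.4       ]
knob top scene [0.53352874 0.08353779 0.131     ]
[ 0.14843291  0.27264633  0.00618878  1.30433878  0.         -2.83366342]
```

```bash
python3 - <<'E'
from h import *
S={n:dict(np.load(n+"0.npz")) for n in("scene","side")}
def proj(s,p):
    P=s["pose"]; c=P[:3,:3].T@(np.array(p)-P[:3,3]); u=s["intrinsics"]@(c*[1,-1,-1]); return np.round(u[:2]/u[2])
for z in (0,.2,.4,.6): print(z,proj(S["scene"],[.2,-.43,z]),proj(S["side"],[.2,-.43,z]), "tcp col",proj(S["scene"],[.172,-.496,z]),proj(S["side"],[.172,-.496,z]))
a=cv2.resize(cv2.imread("pics/scene0.png")[0:230,320:512],(640,767))[:600];b=cv2.resize(cv2.imread("pics/side0.png")[90:384,0:200],(408,600))
cv2.imwrite("pics/c.png",cv2.resize(np.hstack([a,b]),(800,458)))
E
```

```text
0 [398. 196.] [ 97. 315.] tcp col [411. 189.] [ 76. 338.]
0.2 [411. 150.] [ 78. 261.] tcp col [424. 145.] [ 53. 284.]
0.4 [425.  97.] [ 53. 191.] tcp col [440.  92.] [ 22. 213.]
0.6 [443.  32.] [18. 95.] tcp col [459.  28.] [-20. 115.]
```

View pics/c.png

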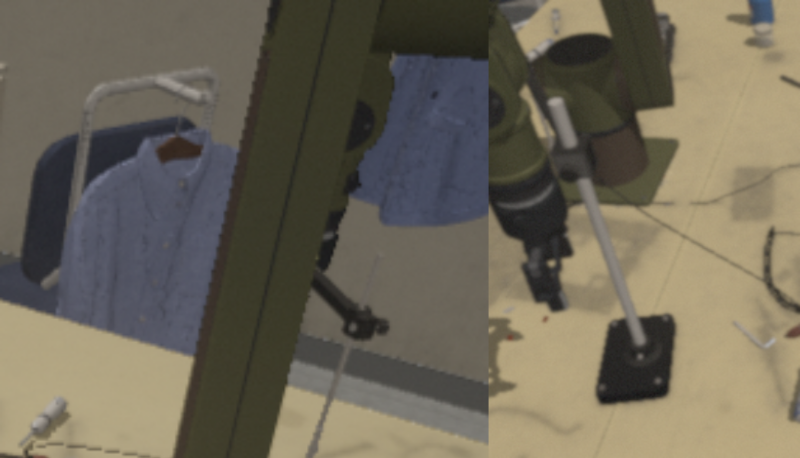

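The crops show a stand with a rod near the arm's start pose. In the side view its base is at (98,315), its collar at (55,193) and its top at (43,154). In the scene view the rod runs from (443,180) to (468,100), with the collar near (457,126). I'll triangulate it before moving.

```bash
python3 - <<'E'
from h import *
from bench import r
S={n:dict(np.load(n+"0.npz")) for n in("scene","side")}
def tri(p,q):
    A=[];b=[]
    for n,(u,v) in(("scene",p),("side",q)):
        o=S[n]["pose"][:3,3]; d=cast(S[n],u,v,0)-o; d/=np.linalg.norm(d); M=np.eye(3)-np.outer(d,d);A.append(M);b.append(M@o)
    A=np.vstack(A);b=np.hstack(b);x=np.linalg.lstsq(A,b,rcond=None)[0]; return x,np.linalg.norm(A@x-b)
print("collar",tri((459,126),(55,193)),"top",tri((468,100),(43,154)))
# rod vertical: for each candidate base height from side base
for z in(.0,.05,.1): print(cast(S["side"],98,314,z))
for z in(0,.05,.1,.2,.3,.4): print(z,"scene rod pts",cast(S["scene"],443,180,z),cast(S["scene"],459,126,z),"side",cast(S["side"],55,193,z)[:2])
E
```

```text
collar (array([ 0.1122463 , -0.36347881,  0.3424834 ]), np.float64(0.061823553538950506)) top (array([ 0.10755468, -0.34517934,  0.43325767]), np.float64(0.05879743708662619))
[ 0.20039185 -0.42679807  0.        ]
[ 0.22265472 -0.4602477   0.05      ]
[ 0.24491758 -0.49369734  0.1       ]
0 scene rod pts [ 0.08804381 -0.62987497  0.        ] [ 1.44499095e-01 -1.13330007e+00  1.11022302e-16] side [-0.09646169  0.02027624]
0.05 scene rod pts [ 0.08109217 -0.55057061  0.05      ] [ 0.13459359 -1.02765541  0.05      ] side [-0.05849546 -0.03682335]
0.1 scene rod pts [ 0.07414053 -0.47126625  0.1       ] [ 0.12468808 -0.92201074  0.1       ] side [-0.02052922 -0.09392294]
0.2 scene rod pts [ 0.06023725 -0.31265754  0.2       ] [ 0.10487707 -0.71072141  0.2       ] side [ 0.05540325 -0.20812212]
0.3 scene rod pts [ 0.04633396 -0.15404882  0.3       ] [ 0.08506606 -0.49943208  0.3       ] side [ 0.13133572 -0.32232129]
0.4 scene rod pts [0.03243068 0.0045599  0.4       ] [ 0.06525505 -0.28814274  0.4       ] side [ 0.20726819 -0.43652047]
```

```bash
python3 - <<'E'
from bench import r, viewer
import numpy as np,cv2
q0=r.current_ee_rot();p=r.current_ee_pos()
for z in(.62,.58,.54,.5):
    s=r.ik([p[0],p[1],z],q0);print(z,s)
    if s is not None: break
try: r.servo_line([p[0],p[1],z],velocity=.25)
except r.PlanningError as e: print("plan",e);raise
print(r.current_ee_pos(),r.current_t())
a=1.4113; phi=a+np.pi/2; q=[0,np.cos(phi/2),np.sin(phi/2),0]
j=list(r.current_joint_positions());g=r.ik([.535,.08,.30],q);print(g)
j[0]=g[0];j[5]=g[5];r.movej(j);print(r.current_ee_pos(),r.current_t(),r.current_wrist_force())
r.reach([.535,.08,.30],q)
print(r.current_ee_pos(),r.current_ee_rot(),r.current_t())
s=viewer.snapshot("wrist");np.savez("w1.npz",**s);cv2.imwrite("pics/w1.png",s["color"][:,:,::-1]);print(s["intrinsics"],s["mount"],s.keys())
E
```

```text
0.62 None
0.58 None
0.54 [-1.23701687e+00  3.90275593e-01  8.91394247e-01  2.07372607e+00
 -3.06516129e-05  1.57079394e+00]
[ 0.17175287 -0.49534245  0.53978173] 1.7917
[0.14843291 0.26957029 0.05330816 1.3545342  0.         0.30792924]
[0.51859531 0.07670025 0.53982563] 4.175 [ 0.24078967 -0.43611734 -0.87371293]
[0.53594116 0.07975947 0.30128586] [1.12383059e-03 8.00249550e-02 9.96792195e-01 2.52708517e-04] 5.125
[[297.31863964   0.         247.70332496]
 [  0.         297.31863964 192.31939682]
 [  0.           0.           1.        ]] [[-1.25972487e-03  9.55775677e-01  2.94093979e-01  7.56267280e-02]
 [ 9.99999121e-01  1.08234949e-03  7.65879146e-04  5.75409447e-04]
 [ 4.13696190e-04  2.94094685e-01 -9.55776200e-01 -1.43721030e-01]
 [ 0.00000000e+00  0.00000000e+00  0.00000000e+00  1.00000000e+00]] dict_keys(['color', 'intrinsics', 'mount'])
```

View pics/w1.png

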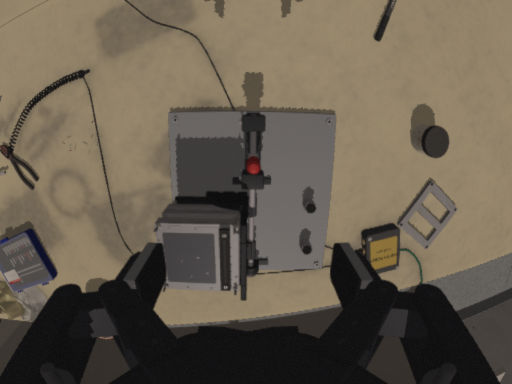

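The wrist view shows plate corners at (169,109), (336,111) and (323,267). The red knob top is at about (253,165) and the stack at about (200,250). I'll cast these.

```bash
cat >> h.py <<'E'
from scipy.spatial.transform import Rotation as Rt
def wcast(s,pos,quat,u,v,z):
    K=s["intrinsics"];d=np.array([u-K[0,2],v-K[1,2]]);rr=np.hypot(*d);th=rr/K[0,0]
    c=np.array([d[0]/rr*np.sin(th),-d[1]/rr*np.sin(th),-np.cos(th)])
    T=np.eye(4);T[:3,:3]=Rt.from_quat(np.roll(quat,-1)).as_matrix();T[:3,3]=pos;M=T@s["mount"]
    d=M[:3,:3]@c;o=M[:3,3];return o+d*(z-o[2])/d[2]
E
python3 - <<'E'
from h import *
from bench import r
s=dict(np.load("w1.npz"));p,q=[0.53594116,0.07975947,0.30128586],[1.12383059e-03,8.00249550e-02,9.96792195e-01,2.52708517e-04]
W=[wcast(s,p,q,*uv,.010)[:2] for uv in((169,109),(336,111),(323,267))]
a,t,e=fit([(-.125,.174),(.125,.174),(.125,-.088)],W);print(a,t,np.round(e*1e3,1).tolist())
c,sn=np.cos(a),np.sin(a);R=np.array([[c,-sn],[sn,c]])
m=red(s).astype(np.uint8);n,l,st,ce=cv2.connectedComponentsWithStats(m)
for i in range(1,n):
    if st[i,4]>20 and abs(ce[i][0]-253)<20: print(st[i],ce[i],wcast(s,p,q,*ce[i],.128),"base",R.T@(wcast(s,p,q,*ce[i],.128)[:2]-t))
# stack face edges at top tray rim (z~.133): left face col ~161, right
for uv in((162,252),(200,205)):print(R.T@(wcast(s,p,q,*uv,.133)[:2]-t))
print(R@[0,.115]+t)
E
```

```text
1.4014986992146148 [0.64117579 0.06959907] [[-0.3, 1.1], [-0.4, -1.4], [0.7, 0.3]]
[248 164  12  10  95] [253.33684211 168.53684211] [0.53221213 0.08706893 0.128     ] base [-0.00113919  0.11034935]
[-0.11147906  0.00732632]
[-0.06055217  0.06935763]
[0.52781991 0.08897542]
```

```bash
cat >> h.py <<'E'
A=1.4035;T0=np.array([.6425,.068]);RB=np.array([[np.cos(A),-np.sin(A)],[np.sin(A),np.cos(A)]])
PHI=A+np.pi/2;Q=[0,np.cos(PHI/2),np.sin(PHI/2),0]
def w(x,y,z): return [*(RB@[x,y]+T0),z]
def b(p): return np.round([*(RB.T@(np.array(p[:2])-T0)),p[2]],4)
E
python3 - <<'E'
from h import *
from bench import r,viewer
r.gripper_to(0.0,30)
r.reach(w(0,.080,.17),Q)
print(b(r.current_ee_pos()),r.current_wrist_force())
print(r.servo_line(w(0,.080,.104),velocity=.1,contact_N=5),b(r.current_ee_pos()))
print("touch",r.servo_line(w(0,.105,.104),velocity=.03,contact_N=1.8),b(r.current_ee_pos()))
print("end",r.servo_line(w(0,.127,.104),velocity=.03,contact_N=10),b(r.current_ee_pos()),RB.T@r.current_wrist_force()[:2],r.current_t())
s=viewer.snapshot("scene");cv2.imwrite("pics/s1.png",cv2.resize(s["color"][165:265,170:295,::-1],(750,600),interpolation=cv2.INTER_CUBIC))
E
```

```text
[0.     0.0799 0.1706] [ 0.28115662 -0.38153297  0.14617677]
False [0.0002 0.0792 0.105 ]
touch True [-1.000e-04  9.630e-02  1.039e-01]
end True [-1.000e-04  1.113e-01  1.036e-01] [ 0.06721211 -2.20176846] 8.5583
```

View pics/s1.png

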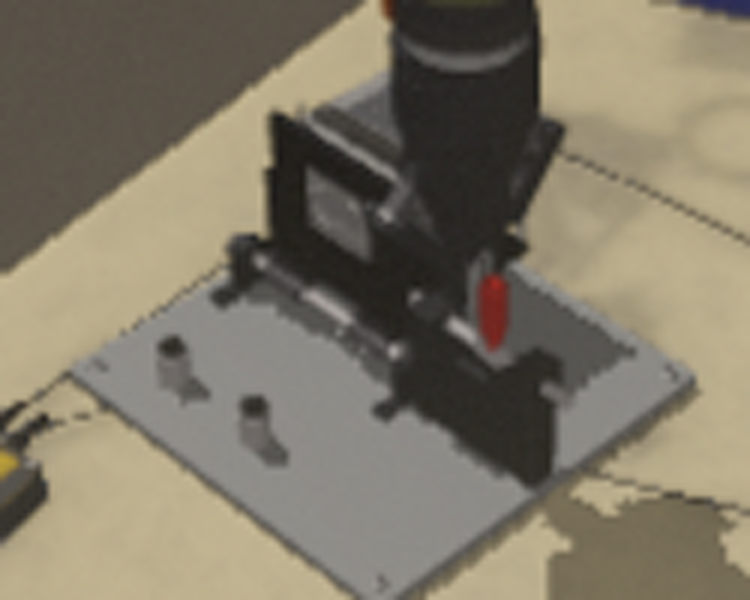

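The knob moved from (469,262) to (492,280) and the bolt end now shows at (560,390). Measured travel is about 15 mm, so I'll press again to confirm the end stop.

```bash
python3 - <<'E'
from h import *
from bench import r,viewer
for k in range(2):
    print(r.servo_line(w(0,.127,.104),velocity=.02,contact_N=14),b(r.current_ee_pos()),RB.T@r.current_wrist_force()[:2],r.current_t())
    r.dwell(.1);print(b(r.current_ee_pos()),RB.T@r.current_wrist_force()[:2])
E
```

```text
True [-0.0002  0.1112  0.1035] [-0.9946414  -1.27002794] 9.0167
[-0.0002  0.1112  0.1035] [ 0.47879179 -1.26771712]
True [-0.0002  0.1111  0.1037] [-0.66012052 -2.50235073] 9.5167
[-0.0002  0.1111  0.1037] [-1.08525879 -0.81504214]
```

The end stop is confirmed: 14 N of push gives no further travel. Next I'll move round to the push face, touch it and start the tip.

```bash
python3 - <<'E'
from h import *
from bench import r,viewer
import json
r.servo_line(w(0,.100,.104),velocity=.1)
r.servo_line(w(0,.095,.20),velocity=.25)
r.servo_line(w(-.165,0,.20),velocity=.25)
r.servo_line(w(-.165,0,.124),velocity=.2)
print("touch",r.servo_line(w(-.10,0,.124),velocity=.05,contact_N=4),b(r.current_ee_pos()),r.current_t())
c=b(r.current_ee_pos());json.dump(c.tolist(),open("c.json","w"))
H=.094;D=.109
for q in np.radians([6,14,22,30,38,46]):
    x=-D*np.cos(q)+H*np.sin(q)+D+c[0];z=D*np.sin(q)+H*np.cos(q)-H+c[2]
    k=r.servo_line(w(x,0,z),velocity=.04,contact_N=35)
    f=r.current_wrist_force();print(round(np.degrees(q)),k,b(r.current_ee_pos()),np.round(RB.T@f[:2],1),f[2].round(1),r.current_t())
    if k:break
s=viewer.snapshot("scene");cv2.imwrite("pics/s2.png",cv2.resize(s["color"][165:265,170:295,::-1],(750,600),interpolation=cv2.INTER_CUBIC))
E
```

```text
touch True [-1.267e-01  1.000e-04  1.239e-01] 12.6667
6 False [-0.1168  0.0011  0.1343] [-4.6  1.1] -0.6 13.2167
14 False [-0.102   0.001   0.1477] [-6.3  2.6] 2.2 13.8667
22 False [-0.0855  0.0009  0.1591] [-8.5  4.3] 6.7 14.5167
30 False [-0.0672  0.0007  0.1684] [-9.1  5.4] 13.5 15.1667
38 False [-0.0472  0.0003  0.1753] [-8.4  6.8] 18.7 15.8167
46 False [-0.0257 -0.0009  0.179 ] [-6.2  6.2] 21.6 16.4667
```

View pics/s2.png

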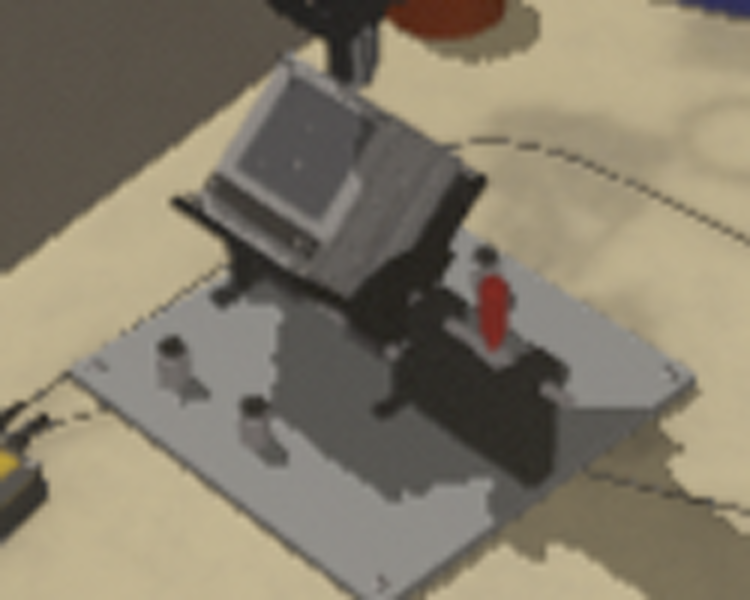

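The scene view shows the cradle at about 45°, the stack seated, and the finger on its face at (350,60). The finger is dragging a little along the face, so I'll shift the path slightly along it and go slower.

```bash
python3 - <<'E'
from h import *
from bench import r,viewer
import json
c=json.load(open("c.json"));H=.094;D=.109
for q in np.radians([50,56,62,68,74,79]):
    x=-D*np.cos(q)+H*np.sin(q)+D+c[0]+.004*np.sin(q);z=D*np.sin(q)+H*np.cos(q)-H+c[2]+.004*np.cos(q)
    k=r.servo_line(w(x,0,z),velocity=.03,contact_N=30)
    f=r.current_wrist_force();print(round(np.degrees(q)),k,b(r.current_ee_pos()),np.round(RB.T@f[:2],1),f[2].round(1),r.current_t())
    if k:break
s=viewer.snapshot("scene");cv2.imwrite("pics/s3.png",cv2.resize(s["color"][165:265,170:295,::-1],(750,600),interpolation=cv2.INTER_CUBIC))
E
```

```text
50 False [-0.0114 -0.0009  0.1804] [-2.2  4.4] 14.3 17.1167
56 False [ 0.0049 -0.0014  0.1796] [-0.6  4.4] 14.6 17.775
62 False [ 0.021  -0.0018  0.1769] [1.2 3.1] 14.2 18.4333
68 False [ 0.0365 -0.0022  0.1723] [3.2 1.1] 13.5 19.0917
74 False [ 0.05   -0.0018  0.1647] [1.8 0.3] 6.9 19.75
79 False [ 0.0589 -0.0002  0.1563] [ 1.  -0.9] 1.7 20.325
```

View pics/s3.png

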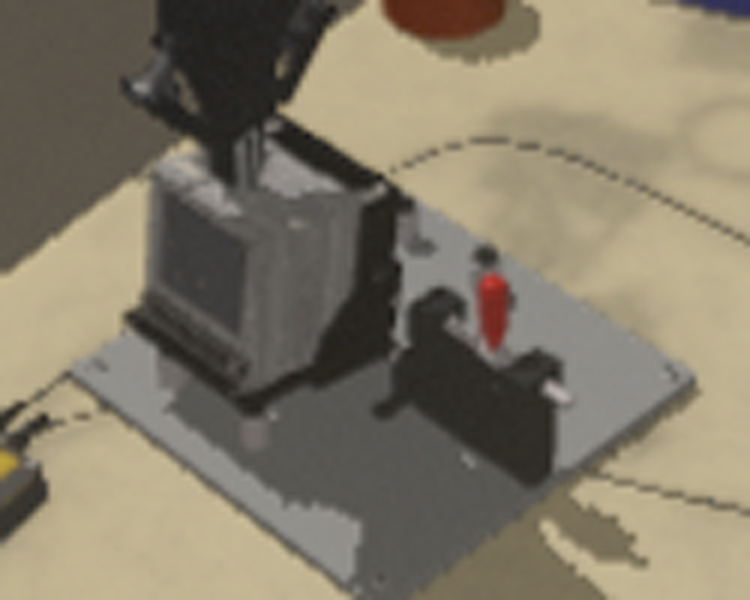

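The cradle is at about 80°, nearly down, and the stack is seated. The contact force is dropping because it has begun to sink on its own. I'll follow it down slowly to contact.

```bash
python3 - <<'E'
from h import *
from bench import r,viewer
def st(k=None): f=r.current_wrist_force();print(k,b(r.current_ee_pos()),np.round(RB.T@f[:2],1),f[2].round(1),r.current_t())
st(r.servo_line(w(.072,0,.146),velocity=.012,contact_N=12))
st(r.servo_line(w(.076,0,.130),velocity=.012,contact_N=10))
r.dwell(.2);st()
st(r.servo_line(w(.076,0,.130),velocity=.012,contact_N=10))
r.servo_line(w(.072,0,.20),velocity=.2)
E
```

```text
False [ 7.220e-02 -1.000e-04  1.461e-01] [ 1.5 -0.2] 1.0 21.9583
True [ 0.0766 -0.0002  0.1375] [-0.5  0.2] 4.0 22.8333
None [ 0.0766 -0.0002  0.1375] [-0.7  1.4] 5.4 23.0333
True [ 0.0766 -0.0002  0.1375] [0.4 0.3] 4.6 23.3333
```

The cradle is fully down: the face stops at z 0.1375 against an expected 0.139. Next is pushing the knob in.

```bash
python3 - <<'E'
from h import *
from bench import r,viewer
def st(k=None): f=r.current_wrist_force();print(k,b(r.current_ee_pos()),np.round(RB.T@f[:2],1),f[2].round(1),r.current_t())
r.servo_line(w(0,.180,.20),velocity=.25)
st(r.servo_line(w(0,.180,.104),velocity=.15,contact_N=6))
st(r.servo_line(w(0,.140,.104),velocity=.03,contact_N=1.8))
st(r.servo_line(w(0,.115,.104),velocity=.03,contact_N=10))
for i in range(2): st(r.servo_line(w(0,.115,.104),velocity=.02,contact_N=14))
r.servo_line(w(0,.165,.104),velocity=.1)
r.servo_line(w(0,.200,.26),velocity=.25);st()
s=viewer.snapshot("scene");a=cv2.resize(s["color"][165:265,170:295,::-1],(500,400),interpolation=cv2.INTER_CUBIC)
s=viewer.snapshot("side");c=cv2.resize(s["color"][140:240,210:285,::-1],(300,400),interpolation=cv2.INTER_CUBIC)
cv2.imwrite("pics/s4.png",np.hstack([a,c]))
E
```

```text
False [0.0004 0.1791 0.1043] [ 0.5 -0.1] 0.5 25.5167
True [-1.000e-04  1.482e-01  1.035e-01] [0.2 0.5] -0.1 26.5083
True [-0.0007  0.1316  0.1024] [-0.   0.2] -0.3 27.225
True [-0.0011  0.1317  0.1016] [-0.1  0.1] 1.2 27.725
True [-0.0014  0.1319  0.1008] [0.4 0. ] -0.4 28.2
None [-1.000e-04  1.999e-01  2.591e-01] [-0.1 -0.1] -0.9 29.4667
```

View pics/s4.png

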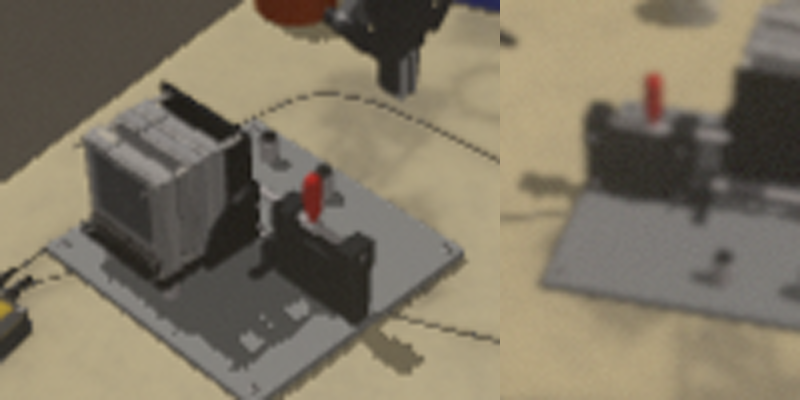

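The cradle is flat on its back with the stack seated. The knob is back at its original locked pixel, (469,262) at crop-a scale, and sits on its hard stop. The arm is clear, so I'll hand in.

```bash
python3 - <<'E'
from bench import workorder
print(workorder.finish_job())
E
```

```text
the job is handed in; nothing more can be done
None
```

The job is handed in at about 30 s: bolt drawn out to its stop, cradle and stack tipped gently onto the back with the stack still seated, knob pushed back in to its stop so the cradle is locked, and the arm left clear; I did not check the loose items with a final picture, but the arm touched only the knob and the stack.

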